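# Tip a spacing block into the nest of the tipping galley

## Task

Lift the square metal spacing block out of the rack and lay it down on its side on the bare bench, and let go of it. Take it up again and set it lying lengthwise in the high half of the trough, clear of the guides, while the trough is still level; then push the lip at the trough's guide end down as far as it goes, so that the block slides by itself between the converging guides against the end wall - do not push or place the block in there with the gripper. Leave the trough tipped and do not disturb the other things.

Things in the scene. Friction and masses are not known exactly. Their poses are not given: they have to be found in the camera images.
- block_mid (a point): Centre of the dark metal spacing block, 40 x 40 x 100 mm, 0.3 kg, square in section, with two narrow bright bands near its ends. z axis along the 100 mm length; x and y square to its sides. All sides and both ends are alike. It starts upright in one of the three rack pockets; a flat bar and a round bar stand in the others.
- rack: Fixed light-wood rack, 226 x 70 mm, 48 mm high, with three square pockets 50 x 50 mm in a row along its x axis, 70 mm apart; pocket floors are 8 mm above the bench, so about 60 mm of the block stands out. Origin: centre of the underside.
- stand: Fixed dark steel stand of the tipping trough: base plate 190 (x) x 160 (y) mm, two uprights at x = +-83 mm, 110 mm high, carrying the hinge 100 mm above the bench, along the stand's x axis. Origin: centre of the underside, right below the hinge.
- trough_floor (a point): Middle of the metal trough's floor, 12 mm above the hinge, 112 mm above the bench when level. Tilts with the trough: y along it (+y the plain end, high half when tipped; -y the guide end), x across, z up out of the floor. Inside 130 mm wide, 284 mm long (y -142 to +142 mm), walls 34 mm above the floor. Polished, slippery (friction about 0.2).
- push_lip (a point): Middle of the upper face of the push lip, a flat plate 100 (x) x 44 (y) x 4 mm turned outward from the top of the guide-end wall (frame as the trough's); 172 mm from the hinge along the trough, 148 mm above the bench when level. Push it straight down about 75 mm; it takes roughly 1.5 to 3 N with the block in the high half and ends at a hard stop.
- tray (a joint): Tilt of the trough about its hinge: 0 level (it starts there, at a stop, and a block in the +y half keeps it there), 0.42 rad fully tipped with the guide end down, at a stop. Slight friction keeps the empty trough where it is left; the block's own weight keeps it tipped once it has slid down.
- flat_bar: Flat dark metal bar, 24 x 40 x 112 mm, standing in the rack; leave it. Origin: centre of its underside, z up.
- round_bar: Round dark metal bar, 36 mm across, 90 mm high, standing in the rack; leave it. Origin: centre of its underside, z up.
- ink_tin: Ink tin, 80 mm across, 70 mm high, standing on the bench; leave it. Origin: centre of its underside.
- oil_bottle: Amber glass bottle, 60 mm across, 150 mm high, standing on the bench; leave it. Origin: centre of its underside.
- spacer: Dark wooden strip, 120 x 30 x 22 mm, long along its x, lying on the bench; leave it. Origin: centre of its underside.
- stick: Steel composing stick (shallow tray), 210 x 55 x 20 mm, long along its x, lying on the bench; leave it. Origin: centre of its underside.
- nest (a point): Where the block's centre is when home: in the trough's -y half, on its middle line, 92 mm from its mid-length, 20 mm over the floor (axes as the trough's). Two guides 34 mm high converge from the side walls at mid-length to this nest, 45 mm wide, which runs from 75 mm beyond mid-length to the end wall at 142 mm.
- brush: Brush with a wooden handle, 190 mm long, lying along its x axis on the bench beyond the trough; leave it. Origin near its middle.

How it is judged:
By the outcome, as a careful person would: the job done as asked, in the order asked, and still so for the second after the job is handed in, with the robot touching nothing.
It also fails if it takes over 64 s, if anything falls off the work surface, if the arm or the gripper's body presses on something with over 40 N, if the wrist force passes 120 N, or if a joint passes its speed limit or range.

## Robot

A 7-joint arm with a two-finger parallel gripper is mounted at the origin on the work surface. World frame = base frame: x ahead of the robot, y to its left, z up, the work surface at z = 0. Lengths are in m, angles in degrees, forces in N, time in s.
With the tool pointing down it reaches from about 0.425 to 0.925 m from the base axis. Payload 6.8 kg.
Tool frame: the origin (TCP) lies at the very end of the fingers, on their centre line; the grasp point (between the pads) lies 19 mm behind it (grasp_offset is the z of the grasp point in the tool frame, in m); z points along the fingers, y is the line along which they close (so a half turn about z gives the same grasp; the last joint's range is limited). The gripper opens to 85 mm and grips with 20 to 120 N. Pads are 22 mm wide; open, the fingers measure 114 mm over their backs; the gripper's body (76 mm by 85 mm) begins 54 mm behind the grasp point. The pads swing forward as they close: fully open they stand 13 mm farther back than shut.
Start: joints at [-72.485, 27.33, 1.283, 89.118, -0.659, 63.558, -4.761], TCP at [0.271, 0.618, 0.231] pointing down, gripper open.
Joint ranges: [-169.35, 169.35], [-19.33, 120.38], [-80.79, 83.38], [13.8, 139.57], [-78.32, 258.32], [9.67, 109.79], [-169.56, 169.56]. Speed limits (degrees/s): [136.94, 136.94, 180, 180, 180, 180, 180].

## Interface

Orientations are given as [roll, pitch, yaw] about the fixed x, y, z axes, in that order (R = Rz(yaw) Ry(pitch) Rx(roll)).
In Python, from plant import move_pose, move_straight, movej, move_gripper, pause, inverse_kinematics, read_state, camera, calibration, PlanningError, finish_job, outline_of, grasp_offset gives the robot as it stands. Calls block until the motion is done:
- move_pose(position, orientation): joint-space move of the TCP to a pose.
- move_straight(position, v=0.15, rot=None, f_stop=None): straight line of the TCP; rot=None keeps the orientation; v is the mean speed in m/s. With f_stop (N) it stops when the force on the tool has changed by that much, and returns True; else False.
- movej(angles): joint-space move.
- move_gripper(opening, squeeze=None): finger opening in m; squeeze is the grip in N (None keeps the last); returns when the fingers have stopped.
- pause(seconds).
- inverse_kinematics(position, orientation): joint angles nearest the present ones, or None.
- read_state(): the state.
- camera(name): name is "scene" or "top" or "wrist"; returns (picture, depth): 400x640x3 uint8, red, green, blue; 400x640 float32, m along the optical axis (not along the pixel's ray), 0 where there is no reading.
- calibration(name): a dict with "camera_matrix" (3x3 intrinsics, pixels), "R" (3x3) and "t" (3): a world point X has camera coordinates R X + t; the wrist camera has in their place "tool_from_camera" (4x4, takes a point from camera to tool coordinates, whose origin is the TCP and whose axes are the flange's). Camera axes: x right, y down, z forward; pixel columns grow to the right and rows downward; lengths in m; the calibration is good to about 2 mm. A picture is of the moment at which its call begins: read the wrist's pose just before it. calibration takes no time and is no camera call.
A pose or a line that the arm cannot do raises PlanningError and nothing moves.
- finish_job(): hands the job in; it is judged then, once.
Trained networks look in the newest picture that a camera, given by its name, has taken for a name from the list of things; names that differ only in an ending like _2 or _b are one class to them, and where a whole thing is asked for, a point or a joint stands for the part that bears it (a point fixed in the world has none). Each returns a list of dicts, best first, with "conf" (0 to 1); they miss things now and then, are a little off and sometimes report something else, mostly with a low value. They report only what shows in the picture. A call takes as long as a camera call.
- outline_of(camera, name): "mask" (400x640 bool, what is visible of it) and "location" ([column, row] in pixels, amid what is visible of it).
The state is a dict: "t": time; "qpos": joint angles; "qvel": joint speeds; "joint_torque": joint torques, N m; "tool_pos": TCP position; "tcp_rot": TCP orientation; "contact_force": force on the tool from outside, world axes, zero at the start; "wrist_torque": the same for the moment, N m; "finger_gap": finger opening in m; "grasp_force": force on a finger pad.
Only numpy, scipy, OpenCV 4.12 (cv2) and the standard library are available. Lean on these libraries where they do the work, as an engineer would, in place of code of your own. Each camera call takes 0.05 s, during which the arm holds its last target. There are 200 camera calls.

## Working session

There is one attempt and no reset: what is moved stays moved. The work goes in short steps, each a Python script; the robot and the scene stay as the last script left them, time stands still between calls to the robot, and variables do not carry over. Pictures are saved under pics/ and viewed, at most 10 in all, crops included, and the job is handed in when it is done.

```bash
mkdir -p pics
cat > h.py <<'E'
import numpy as np, cv2
from plant import *
def save(n,img): cv2.imwrite(f'pics/{n}.png',img[:,:,::-1])
def cloud(name,depth,st=None):
    c=calibration(name);K=np.array(c['camera_matrix'])
    v,u=np.mgrid[:400,:640]
    P=np.stack([(u-K[0,2])/K[0,0]*depth,(v-K[1,2])/K[1,1]*depth,depth],-1)
    if name!='wrist': W=(P-np.array(c['t']))@np.array(c['R'])
    else:
        from scipy.spatial.transform import Rotation as R
        T=np.array(c['tool_from_camera']);Rt=R.from_euler('xyz',st['tcp_rot'],degrees=True).as_matrix()
        W=(P@T[:3,:3].T+T[:3,3])@Rt.T+np.array(st['tool_pos'])
    W[depth<=0]=np.nan
    return W
E
python3 - <<'E'
from h import *
print(read_state(), grasp_offset)
for cam in ['scene','top']:
    p,d=camera(cam);save(cam+'0',p);W=cloud(cam,d);np.save(cam+'0.npy',W)
    for n in ['block_mid','rack','stand','trough_floor','push_lip','flat_bar','round_bar','ink_tin','oil_bottle','spacer','stick','brush']:
        for o in outline_of(cam,n)[:2]:
            w=W[o['mask']];w=w[~np.isnan(w[:,0])]
            if len(w)<5: print(cam,n,o['conf'],len(w));continue
            z=w[:,2];t=w[z>np.percentile(z,95)-.008]
            r=cv2.minAreaRect(t[:,:2].astype(np.float32)*1000)
            print(cam,n,round(o['conf'],2),np.round(o['location']),len(w),'med',np.round(np.median(w,0),3),'top',np.round(np.percentile(z,95),3),np.round(r[0]),np.round(r[1]),round(r[2],1))
E
```

```text
{'t': 0.0, 'qpos': array([-72.48557997,  27.37498289,   1.27886146,  89.17795974,
        -0.66094117,  63.56097197,  -4.76214033]), 'qvel': array([ 0.07975048,  0.08857738, -0.04385386,  0.0066153 ,  0.11674758,
        0.07402277,  0.00034658]), 'joint_torque': array([-1.05643112e-04, -5.96445143e+01,  1.60784427e+00, -2.81204867e+01,
        1.24802714e-02,  9.29331552e-03,  1.13527483e-05]), 'tool_pos': array([0.27115183, 0.6174799 , 0.23033746]), 'tcp_rot': array([-1.79893517e+02,  5.59543450e-03,  1.56292367e+02]), 'contact_force': array([ 0.05299638, -0.27702409,  0.78275522]), 'wrist_torque': array([-0.04022809,  0.00489297,  0.06245776]), 'grasp_force': 0.0, 'finger_gap': 0.08542696067026635} -0.0187
scene block_mid 0.95 [432. 269.] 566 med [0.501 0.306 0.1  ] top 0.111 [488. 305.] [40. 41.] 77.5
scene block_mid 0.71 [228. 253.] 705 med [ 0.777 -0.139  0.018] top 0.022 [ 776. -170.] [188.  41.] 86.6
scene rack 0.7 [400. 300.] 1426 med [0.596 0.301 0.047] top 0.051 [557. 290.] [ 70. 228.] 76.9
scene stand 0.58 [273. 196.] 7144 med [ 0.602 -0.123  0.114] top 0.148 [ 589. -149.
[... 2104 characters left out ...]
.] [34. 34.] 53.3
top ink_tin 0.59 [366. 177.] 6863 med [ 0.591 -0.148  0.112] top 0.148 [ 589. -149.] [336. 138.] 90.0
top ink_tin 0.58 [292. 121.] 735 med [0.741 0.068 0.068] top 0.072 [748.  72.] [70. 70.] 3.5
top oil_bottle 0.61 [153. 174.] 688 med [0.571 0.426 0.096] top 0.149 [574. 440.] [26. 28.] 1.8
top spacer 0.91 [435. 283.] 444 med [ 0.307 -0.342  0.021] top 0.025 [ 307. -343.] [121.  29.] 62.9
top spacer 0.39 [154. 177.] 667 med [0.571 0.426 0.096] top 0.149 [574. 438.] [25. 26.] 88.5
top stick 0.67 [479. 252.] 1547 med [ 0.392 -0.478  0.003] top 0.019 [ 394. -478.] [ 53. 209.] 44.3
top brush 0.83 [363. 115.] 733 med [ 0.772 -0.15   0.017] top 0.022 [ 775. -171.] [190.  42.] 87.4
```

View pics/scene0.png

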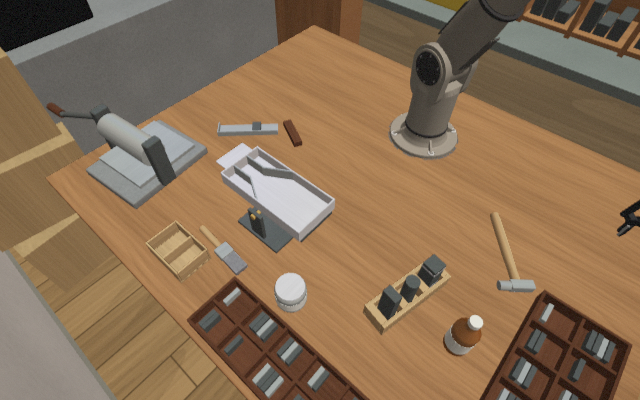

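View pics/top0.png

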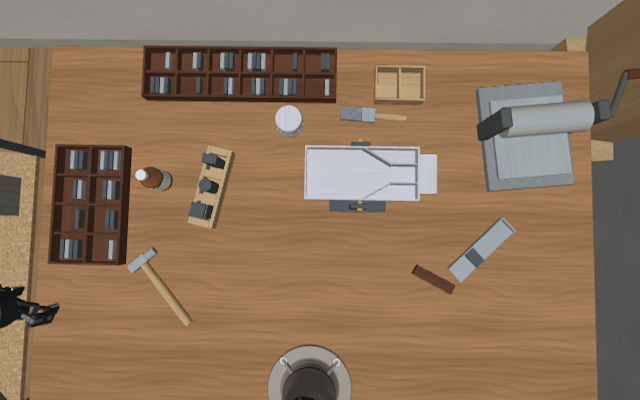

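Run:
```python
from h import *
W=np.load('top0.npy')
# trough extents & guides/lip
m=(abs(W[...,1]+.149)<.26)&(abs(W[...,0]-.589)<.12)&(W[...,2]>.09)
w=W[m]
for y in np.arange(-.35,.06,.012):
    s=w[abs(w[:,1]-y)<.006]; 
    h=s[s[:,2]>.14]; 
    print(round(y,3),len(s),'hi x:',np.unique(np.round(h[:,0]*200)*5).astype(int) if len(h) else '', 'zmed',np.round(np.median(s[:,2]),3) if len(s) else '')
```

```text
-0.35 0 hi x:  zmed 
-0.338 0 hi x:  zmed 
-0.326 0 hi x:  zmed 
-0.314 154 hi x: [540 545 550 555 560 565 570 575 580 585 590 595 600 605 610 615 620 625
 630 635 640] zmed 0.147
-0.302 181 hi x: [540 545 550 555 560 565 570 575 580 585 590 595 600 605 610 615 620 625
 630 635 640] zmed 0.147
-0.29 179 hi x: [540 545 550 555 560 565 570 575 580 585 590 595 600 605 610 615 620 625
 630 635] zmed 0.148
-0.278 188 hi x: [540 545 550 555 560 565 570 575 580 585 590 595 600 605 610 615 620 625
 630 635] zmed 0.148
-0.266 403 hi x: [520 525 530 535 540 545 550 555 560 565 570 575 580 585 590 595 600 605
 610 615 620 625 630 635 640 645 650 655 660] zmed 0.122
-0.254 252 hi x: [520 560 565 610 615 655 660] zmed 0.112
-0.242 253 hi x: [520 560 565 610 615 655 660] zmed 0.112
-0.23 251 hi x: [520 525 560 565 610 615 655 660] zmed 0.112
-0.218 246 hi x: [520 525 560 565 610 615 655] zmed 0.112
-0.206 262 hi x: [520 525 560 565 610 615 655 660] zmed 0.112
-0.194 236 hi x: [520 525 555 560 565 615 620 655] zmed 0.112
-0.182 265 hi x: [520 525 550 555 620 625 630 655] zmed 0.112
-0.17 250 hi x: 
[... 298 characters left out ...]
98 270 hi x: [520 655 660] zmed 0.111
-0.086 244 hi x: [520 525 655 660] zmed 0.111
-0.074 249 hi x: [520 525 655 660] zmed 0.111
-0.062 249 hi x: [520 525 655 660] zmed 0.112
-0.05 245 hi x: [520 525 655 660] zmed 0.111
-0.038 254 hi x: [520 525 655 660] zmed 0.111
-0.026 249 hi x: [520 525 655] zmed 0.111
-0.014 253 hi x: [520 525 655] zmed 0.111
-0.002 239 hi x: [520 525 655] zmed 0.111
0.01 281 hi x: [520 525 530 535 540 545 550 555 560 565 570 575 580 630 635 640 645 650
 655] zmed 0.112
0.022 53 hi x: [520 525 530 535 540 545 550 555 560 565 570 575 580 585 590 595 600 605
 610 615 620 625 630 635 640 645 650 655] zmed 0.145
0.034 0 hi x:  zmed 
0.046 0 hi x:  zmed 
0.058 0 hi x:  zmed
```

The scene view shows the trough centred near (277,190) with its lip to the upper left (235,157). The rack is at (408,295), with the block in its near pocket at (432,268) and the round and flat bars further along. The top view agrees: block (200,211), trough (362,173), lip on the right (428,173). The bench between rack and trough, around (270,220), is bare. The network fixes match the pictures. The trough lies along world y, with the hinge near (0.589, -0.125) and the lip at y≈-0.297. Next I check which tilted grasps the arm can reach.

```bash
cat >> h.py <<'E'
from scipy.spatial.transform import Rotation as Rot
def tool(alpha,phi,s=1):
    """tool z tilted alpha deg from straight down towards azimuth phi; closing axis horizontal"""
    a,p=np.radians([alpha,phi])
    z=np.array([np.sin(a)*np.cos(p),np.sin(a)*np.sin(p),-np.cos(a)])
    y=s*np.array([-np.sin(p),np.cos(p),0]);x=np.cross(y,z)
    M=np.stack([x,y,z],1)
    return list(Rot.from_matrix(M).as_euler('xyz',degrees=True)),M
def tcp_for(P,M,back=.019): return list(np.array(P)+M[:,2]*back)
E
python3 - <<'E'
from h import *
B=np.array([.4875,.304,.088])
for s in (1,-1):
  for a in (40,50,60,70,80,90):
    e,M=tool(a,-12,s);r=[]
    for P in (B,B-M[:,2]*.09,B+[0,0,.15]):
        q=inverse_kinematics(tcp_for(P,M,.014),e); r.append(None if q is None else np.round(q).astype(int).tolist())
    print('grasp',s,a,r)
  for b in (0,15,30,45,50):
    out=[]
    for L in ([.5,.12,.02],[.55,.15,.02],[.45,.12,.02]):
      for phi in (-12,0,15,30,45,60,-40):
        e,M=tool(-b,phi,s)
        q=inverse_kinematics(tcp_for(L,M,.014),e);out.append(q is not None)
    print('lay',s,b,np.array(out).astype(int).reshape(3,-1).tolist())
  for n,P in (('trough',[.589,-.05,.132]),('lip',[.589,-.297,.16])):
    for ph in (90,-90,0,180):
      e,M=tool(0,ph,s); q=inverse_kinematics(P,e); print(n,s,ph,None if q is None else np.round(q))
E
```

```text
grasp 1 40 [[-83, 33, 32, 130, 73, 21, -50], [-83, 20, 21, 131, 62, 37, -39], [-75, 13, 19, 124, 55, 41, -20]]
grasp 1 50 [[-89, 39, 33, 132, 89, 28, -72], [-92, 26, 24, 134, 73, 41, -58], [-82, 15, 22, 128, 69, 45, -38]]
grasp 1 60 [[-95, 46, 34, 133, 95, 35, -86], [-99, 35, 26, 136, 79, 47, -74], [-88, 20, 25, 131, 80, 50, -54]]
grasp 1 70 [[-98, 55, 34, 133, 95, 43, -95], [-103, 46, 25, 136, 81, 53, -85], [-93, 28, 28, 134, 87, 56, -67]]
grasp 1 80 [[-101, 64, 34, 132, 91, 49, -100], [-106, 57, 25, 134, 79, 58, -93], [-95, 36, 29, 135, 91, 63, -78]]
grasp 1 90 [[-102, 72, 33, 129, 86, 57, -103], [-108, 67, 25, 130, 75, 64, -98], [-97, 45, 29, 135, 92, 69, -87]]
lay 1 0 [[1, 1, 1, 1, 1, 1, 1], [1, 1, 1, 1, 1, 1, 1], [1, 1, 1, 1, 1, 1, 1]]
lay 1 15 [[1, 1, 1, 1, 1, 1, 1], [1, 1, 1, 1, 1, 1, 1], [1, 1, 1, 1, 1, 1, 1]]
lay 1 30 [[1, 1, 1, 1, 1, 1, 1], [1, 1, 1, 1, 1, 1, 1], [1, 1, 1, 1, 1, 1, 1]]
lay 1 45 [[1, 1, 1, 1, 1, 1, 1], [1, 1, 1, 1, 1, 1, 1], [1, 1, 1, 1, 1, 1, 1]]
lay 1 50 [[1, 1, 1, 1, 1, 1, 1], [1, 1, 1, 1, 1, 1, 1], [1, 1, 1, 1, 1, 1, 1]]
trough 1 90 [ -47.   50.   73.  1
[... 1273 characters left out ...]
1, 1]]
lay -1 45 [[1, 1, 1, 1, 1, 1, 1], [1, 1, 1, 1, 1, 1, 1], [1, 1, 1, 1, 1, 1, 1]]
lay -1 50 [[1, 1, 1, 1, 1, 1, 1], [1, 1, 1, 1, 1, 1, 1], [1, 1, 1, 1, 1, 1, 1]]
trough -1 90 [-26.  29.  33. 108. -20.  49.  17.]
trough -1 -90 [ -47.   50.   73.  109.  -54.   65. -133.]
trough -1 0 [-33.  32.  44. 108. -28.  51. -65.]
trough -1 180 [-17.  27.  21. 107. -12.  48. 100.]
lip -1 90 [-16.  44.  60.  98. -42.  64.  56.]
lip -1 -90 [ -21.   53.   72.   98.  -53.   71. -115.]
lip -1 0 [-17.  45.  62.  98. -44.  65. -32.]
lip -1 180 [ -5.  35.  38.  97. -25.  57. 132.]<sys>:0: UserWarning: Gimbal lock detected. Setting third angle to zero since it is not possible to uniquely determine all angles.
```

Run:
```python
from h import *
B=np.array([.4875,.304,.088]);e,M=tool(60,-12)
move_gripper(.07)
move_pose(tcp_for(B,M,.014-.10),e)
st=read_state();p,d=camera('wrist');save('w1',p);W=cloud('wrist',d,st)
print(st['t'],st['tool_pos'],st['tcp_rot'],e)
for o in outline_of('wrist','block_mid')[:2]:
    w=W[o['mask']];w=w[~np.isnan(w[:,0])];t=w[abs(w[:,2]-.108)<.008]
    print(o['conf'],o['location'],len(w),np.percentile(w[:,2],95))
    if len(t)>20: print(cv2.minAreaRect(t[:,:2].astype(np.float32)*1000))
```

```text
2.8917 [0.41478109 0.32090255 0.13114854] [179.78888341  59.968964   167.82861339] [np.float64(-179.99999999999997), np.float64(60.00000000000001), np.float64(168.0)]
0.78 [319.7, 192.0] 4716 0.10833930096711816
((485.46533203125, 306.3954162597656), (38.70094299316406, 40.587100982666016), 78.69438934326172)
```

View pics/w1.png

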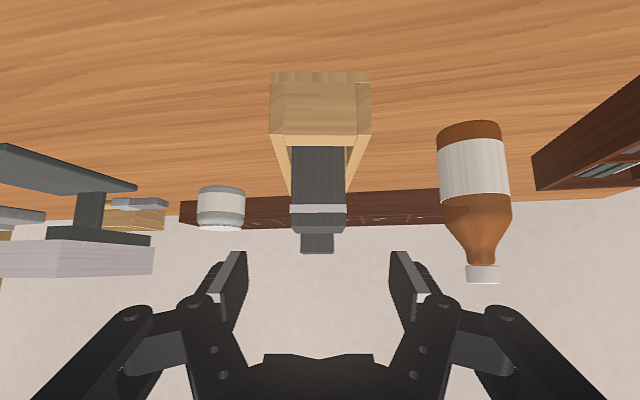

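The wrist view shows the block centred between the open fingers, top end at (319,235), with the bottle well to the right. The image is upside down, so the camera sits on the bench side of the gripper. I check its clearance at the grasp before closing in.

Run:
```python
from h import *
T=np.array(calibration('wrist')['tool_from_camera']);print(T.round(3))
B=np.array([.4865,.305,.088]);e,M=tool(60,-12)
for n,(E,MM,P) in {'grasp':(e,M,B),'lay':(*tool(-30,-40),np.array([.48,.15,.02]))}.items():
    print(n,(MM@T[:3,3]+tcp_for(P,MM,.014)).round(3))
```

```text
[[-0.    -0.952 -0.306  0.078]
 [ 1.    -0.     0.001 -0.001]
 [-0.001 -0.306  0.952 -0.143]
 [ 0.     0.     0.     1.   ]]
grasp [0.339 0.336 0.085]
lay [0.477 0.152 0.171]
```

Run:
```python
from h import *
B=np.array([.4865,.305,.088]);e,M=tool(60,-11.8)
def S(n):
    s=read_state();print(n,round(s['t'],2),np.round(s['tool_pos'],3),'F',np.round(s['contact_force'],1),'gap',round(s['finger_gap'],4),'g',round(s['grasp_force'],1))
h=move_straight(tcp_for(B,M,.014),.08,rot=e,f_stop=12);S(f'at {h}')
move_gripper(.03,70);S('closed')
T=np.array(tcp_for(B,M,.014))
move_straight(list(T+[0,0,.10]),.12);S('lifted')
move_straight(list(T+[0,-.03,.16]),.15)
L=np.array([.48,.15,.02]);e2,M2=tool(-30,-40);t2=np.array(tcp_for(L,M2,.014))
move_pose(list(t2+[0,0,.10]),e2);S('above lay')
p,d=camera('scene');save('s2',p[180:400,300:600].repeat(2,0).repeat(2,1))
W=cloud('scene',d)
for o in outline_of('scene','block_mid')[:2]:
    w=W[o['mask']];w=w[~np.isnan(w[:,0])];print(o['conf'],o['location'],len(w),np.round(np.percentile(w,[3,97],axis=0),3).tolist())
```

```text
at False 4.38 [0.498 0.303 0.081] F [0.4 0.5 0.2] gap 0.0697 g 0.0
closed 4.75 [0.498 0.303 0.081] F [-2.7  1.1  4.3] gap 0.0391 g 70.2
lifted 5.73 [0.498 0.302 0.18 ] F [-0.5  0.5 -3. ] gap 0.0388 g 70.3
above lay 8.32 [0.474 0.155 0.108] F [ 0.4 -0.9 -3.7] gap 0.0393 g 70.6
0.69 [404.8, 216.8] 589 [[0.418, 0.147, 0.106], [0.483, 0.211, 0.142]]
```

View pics/s2.png

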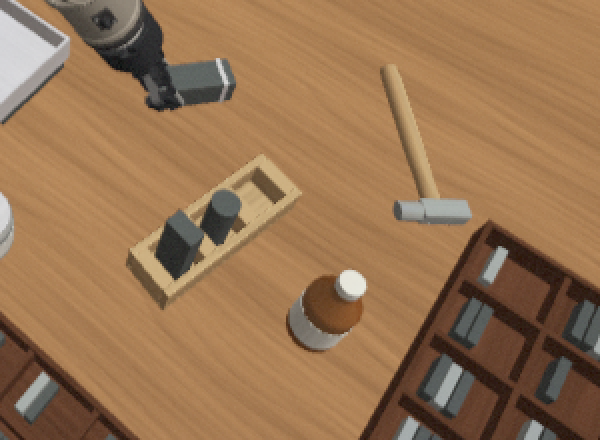

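The block is held level above bare bench, its far end at crop (222,80), and the other bars are untouched. Now I lower it until it touches, let go and back off.

Run:
```python
from h import *
def S(n):
    s=read_state();print(n,round(s['t'],2),np.round(s['tool_pos'],3),'F',np.round(s['contact_force'],1),'gap',round(s['finger_gap'],4),'g',round(s['grasp_force'],1))
L=np.array([.48,.15,.02]);e2,M2=tool(-30,-40);t2=np.array(tcp_for(L,M2,.014))
move_straight(list(t2+[0,0,.02]),.12);
h=move_straight(list(t2+[0,0,-.008]),.03,f_stop=4);S(f'touch {h}')
move_gripper(.06);S('open')
move_straight(list(np.array(read_state()['tool_pos'])-M2[:,2]*.12),.15);S('back')
e3,M3=tool(0,-40)
move_pose([.457,.169,.20],e3);S('above')
st=read_state();p,d=camera('wrist');save('w3',p);W=cloud('wrist',d,st)
for o in outline_of('wrist','block_mid')[:2]:
    w=W[o['mask']];w=w[~np.isnan(w[:,0])];t=w[abs(w[:,2]-.04)<.006]
    print(o['conf'],o['location'],len(w),np.round(np.percentile(w[:,2],[5,95]),3),cv2.minAreaRect(t[:,:2].astype(np.float32)*1000))
```

```text
touch True 9.89 [0.475 0.154 0.009] F [ 0.5 -0.6  5.7] gap 0.0391 g 71.8
open 10.22 [0.474 0.154 0.008] F [ 0.  -0.2  0.3] gap 0.0602 g 0.0
back 11.18 [0.519 0.116 0.112] F [ 0.3 -0.7  0.1] gap 0.0601 g 0.0
above 11.76 [0.456 0.17  0.2  ] F [-0.5 -0.8  0.1] gap 0.0599 g 0.0
0.8 [318.4, 179.1] 3810 [0.039 0.042] ((456.60736083984375, 169.5696563720703), (39.89476013183594, 99.20794677734375), 49.84081268310547)
0.67 [198.1, 388.3] 659 [0.093 0.139] ((0.0, 0.0), (0.0, 0.0), 0.0)
```

View pics/w3.png

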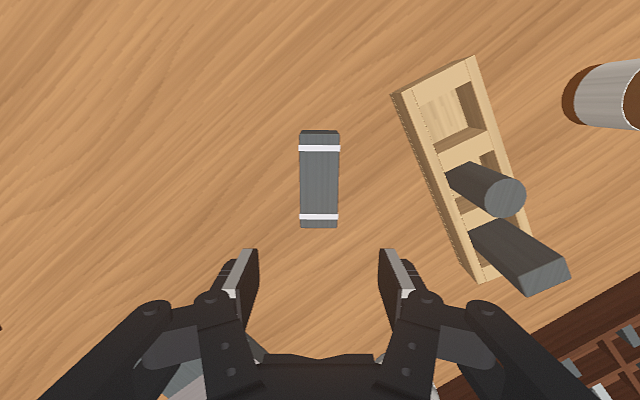

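The block lies flat and free at pixel (319,179), which is (0.457, 0.170) at yaw -40°. I regrasp it from straight above and set it in the high half of the trough.

Run:
```python
from h import *
def S(n):
    s=read_state();print(n,round(s['t'],2),np.round(s['tool_pos'],3),'F',np.round(s['contact_force'],1),'gap',round(s['finger_gap'],4),'g',round(s['grasp_force'],1))
x,y=.4566,.1696
h=move_straight([x,y,.006],.12,rot=tool(0,-40.1)[0],f_stop=8);S(f'down {h}')
move_gripper(.03,60);S('grip')
move_straight([x,y,.24],.18);S('up')
e,M=tool(0,-90)
X,Y=.589,-.048
move_pose([X,Y,.24],e);S('over')
move_straight([X,Y,.135],.12)
h=move_straight([X,Y,.110],.03,f_stop=3);S(f'set {h}')
move_gripper(.055);S('open')
move_straight([X,Y,.24],.15);S('up')
p,d=camera('top');save('t4',p[110:250,270:470].repeat(3,0).repeat(3,1));W=cloud('top',d)
for o in outline_of('top','block_mid')[:1]:
    w=W[o['mask']];w=w[~np.isnan(w[:,0])];print(o['conf'],o['location'],len(w),np.round(np.percentile(w,[2,98],axis=0),3).tolist())
st=read_state();p,d=camera('wrist');save('w4',p);W=cloud('wrist',d,st)
for o in outline_of('wrist','block_mid')[:1]:
    w=W[o['mask']];w=w[~np.isnan(w[:,0])];t=w[abs(w[:,2]-.152)<.006]
    print(o['conf'],o['location'],len(w),np.round(np.percentile(w[:,2],[5,95]),3),cv2.minAreaRect(t[:,:2].astype(np.float32)*1000) if len(t) else '')
```

```text
down False 13.62 [0.457 0.17  0.007] F [0.5 0.1 0.7] gap 0.0601 g 0.0
grip 13.93 [0.457 0.17  0.007] F [-0.2 -0.2  5.2] gap 0.0392 g 61.3
up 15.38 [0.456 0.169 0.239] F [-0.3 -0.3 -2.3] gap 0.0391 g 60.6
over 16.38 [ 0.588 -0.045  0.24 ] F [-0.6  0.5 -3. ] gap 0.0395 g 60.5
set True 17.99 [ 0.589 -0.048  0.119] F [-1.5 -0.4  4.9] gap 0.0393 g 61.6
open 18.29 [ 0.588 -0.048  0.118] F [-0.1 -0.3  0.1] gap 0.0547 g 0.0
up 19.26 [ 0.588 -0.048  0.239] F [ 0.8  0.2 -1.2] gap 0.0548 g 0.0
0.95 [319.9, 198.2] 6318 [0.15  0.154] ((588.9629516601562, -48.815155029296875), (100.09571075439453, 40.371498107910156), 89.94091033935547)
```

View pics/w4.png

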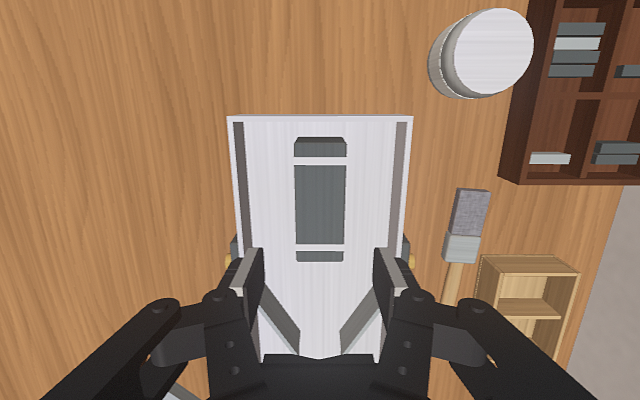

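The block lies lengthwise in the middle of the trough's high half (320,198), clear of the guides that start at about row 290, and the trough is level. Now I push the lip.

Run:
```python
from h import *
def S(n):
    s=read_state();print(n,round(s['t'],2),np.round(s['tool_pos'],3),'F',np.round(s['contact_force'],1),'gap',round(s['finger_gap'],4))
e,M=tool(0,-90);X,Y=.589,-.299
move_gripper(0.0)
move_pose([X,Y,.22],e);S('over')
move_straight([X,Y,.16],.1);S('near')
h=move_straight([X,Y,.060],.04,f_stop=10);S(f'push {h}')
pause(1.5);S('held')
p=read_state()['tool_pos'];move_straight([X,Y,.26],.1);S('up')
move_straight([X,Y+.07,.34],.15)
for cam in ('top','wrist'):
    st=read_state();p,d=camera(cam);save(cam+'5',p if cam=='wrist' else p[110:250,270:470].repeat(3,0).repeat(3,1));W=cloud(cam,d,st)
    for n in('block_mid','push_lip'):
      for o in outline_of(cam,n)[:1]:
        w=W[o['mask']];w=w[~np.isnan(w[:,0])];print(cam,n,o['conf'],o['location'],len(w),np.round(np.percentile(w,[2,50,98],axis=0),3).tolist())
```

```text
over 21.02 [ 0.59  -0.297  0.22 ] F [ 0.6 -0.3 -0.9] gap 0.0001
near 21.77 [ 0.589 -0.299  0.16 ] F [-0.4 -0.4 -0.8] gap 0.0004
push True 23.57 [ 0.589 -0.299  0.079] F [-0.2 -1.4  3.8] gap 0.0001
held 25.07 [ 0.589 -0.299  0.079] F [ 0.3 -1.4  4.5] gap -0.0006
up 27.03 [ 0.589 -0.299  0.259] F [-0.   0.6 -0.3] gap 0.0001
top block_mid 0.91 [394.7, 175.6] 615 [[0.569, -0.274, 0.086], [0.587, -0.221, 0.11], [0.607, -0.173, 0.13]]
top push_lip 0.95 [355.8, 173.1] 5645 [[0.52, -0.286, 0.051], [0.588, -0.119, 0.121], [0.656, 0.005, 0.199]]
wrist block_mid 0.86 [318.6, 156.9] 2720 [[0.569, -0.273, 0.091], [0.588, -0.214, 0.113], [0.608, -0.172, 0.13]]
wrist push_lip 0.72 [319.5, 84.5] 24922 [[0.522, -0.305, 0.059], [0.589, -0.134, 0.117], [0.655, -0.062, 0.163]]
```

View pics/wrist5.png

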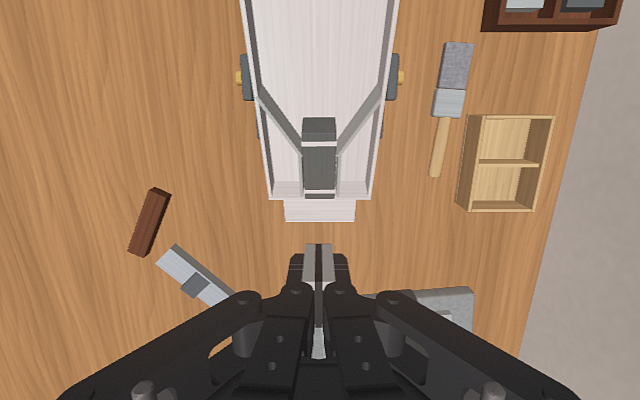

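Run:
```python
from h import *
st=read_state()
for cam in('top','wrist'):
    p,d=camera(cam);W=cloud(cam,d,st).reshape(-1,3)
    W=W[~np.isnan(W[:,0])]
    f=W[(abs(W[:,0]-.589)<.05)&(W[:,1]>-.10)&(W[:,1]<-.03)&(W[:,2]>.08)]
    k=np.polyfit(f[:,1],f[:,2],1);th=np.arctan(k[0]);print(cam,'tilt',th,len(f))
    y=W[:,1]+.125;z=W[:,2]-.1;c,s=np.cos(th),np.sin(th)
    ty=y*c+z*s;tz=-y*s+z*c
    for lo,hi in((-150,-20),):
        m=(abs(tz-.052)<.005)&(abs(W[:,0]-.589)<.035)&(ty>lo/1e3)&(ty<hi/1e3)
        print(cv2.minAreaRect(np.stack([W[m,0],ty[m]],1).astype(np.float32)*1000),np.percentile(ty[m],[1,99]))
```

```text
top tilt 0.41307712875761526 1035
((588.9661254882812, -96.82498168945312), (106.23336791992188, 65.92000579833984), 89.53465270996094) [-0.14854723 -0.0449951 ]
wrist tilt 0.42098149564409365 4970
((589.3680419921875, -96.15437316894531), (107.68537139892578, 69.28265380859375), 89.94535827636719) [-0.14922941 -0.04285364]
```

The trough is tipped 0.42 rad and the block's inner end is 43 mm from mid-length, so it rests against the end wall. The wrist view shows it between the guides at (320,157), with everything else in place.

```bash
python3 -c "
from plant import *
print(read_state()['t']); print(finish_job())"
```

```text
28.2917
the job is handed in; nothing more can be done
None
```

The job is handed in at 28.3 s of the 64 s allowed: I laid the block on the bench and let go, then set it in the level trough's high half; after the lip was pushed down it slid by itself between the guides to the end wall, the trough measures fully tipped (0.42 rad), and I saw nothing else disturbed.

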